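# Reset the tripped bag sealer through its recessed well

## Robot

A 7-joint arm with a two-finger parallel gripper is mounted at the origin on the work surface. World frame = base frame: x ahead of the robot, y to its left, z up, the work surface at z = 0. Lengths are in m, angles in rad, forces in N, time in s.
With the tool pointing down it reaches from about 0.4 to 0.875 m from the base axis. Payload 6.5 kg.
Tool frame: the origin (TCP) lies between the finger pads; the fingertips stand 22 mm ahead of it and the grasp point (between the pads) lies 3 mm ahead of it (arm.tip_extent is the distance from the TCP to the fingertips, in m); z points along the fingers, y is the direction in which the jaws open and shut (so a half turn about z gives the same grasp; the last joint's range is limited). The gripper opens to 88 mm and grips with 3 to 60 N. Pads are 18 mm wide; open, the fingers measure 123 mm over their backs; the gripper's body (75 mm by 187 mm) begins 45 mm behind the grasp point.
Start: joints at [-1.24, 0.536, -0.004, 1.538, 0.003, 1.067, -0.071], TCP at [0.251, 0.599, 0.261] pointing down, gripper open.
Joint ranges: [-2.7, 2.7], [-0.37, 2.16], [-1.27, 1.26], [0.24, 2.4], [-1.31, 4.45], [0.19, 1.91], [-2.76, 2.76]. Speed limits (rad/s): [2.39, 2.39, 3.14, 3.14, 3.14, 3.14, 3.14].

## Interface

Orientations are given as a rotation vector (axis times angle).
In Python, from plant import arm gives the robot as it stands.
- The arm moves only by the tool send_rows, never from a script. Its argument "plan" is a list of rows, each an object with "xyz": the shift along the tool's x, y, z in cm, a list of three; "roll": the turn about the tool's z in rad; "hand": the finger opening in cm, from 0 to 8.81. A call has 1 to 10 rows; each row shifts and turns the pose as measured when the row begins, along the tool's axes as they then stand; what a row does not reach is not made up. A row lasts 1/10 s, in which the tool goes at most 50 mm and 8.59 degrees, less where a joint would pass 70% of its speed; a pose out of reach is approached as far as the arm can. A call with a gripper value outside its range is refused whole. The fingers move at their own pace and stop on an object; "squeeze" is the grip in N (left out, the last holds). Time passes only in rows, so rows that do not move let the fingers close. It gives the time, the measured TCP pose, the force and the opening at its end, in the units of the state.
- arm.sense(): the state, without advancing time (a new reading comes with each control period).
- arm.camera(name): name is "scene" or "top" or "wrist"; returns (picture, depth): 384x512x3 uint8, red, green, blue; 384x512 float32, m along the optical axis (not along the pixel's ray), 0 where there is no reading.
- arm.get_calibration(name): a dict with "fx", "fy", "cx", "cy" (pixels), "dist_coeffs" ([k1, k2, p1, p2, k3] as OpenCV has them; the pictures are not rectified), "R" (3x3) and "t" (3): a world point X has camera coordinates R X + t. Camera axes: x right, y down, z forward; pixel columns grow to the right and rows downward; lengths in m; the calibration is good to about 2 mm. A picture is of the moment at which its call begins: read the wrist's pose just before it. get_calibration takes no time and is no camera call; for the wrist camera it gives the pose at the moment of the call.
- arm.sign_off(): hands the job in, once; it reports no verdict.
The state is a dict: "time_s": time; "joint_positions": joint angles; "qvel": joint speeds; "joint_torque": joint torques, N m; "tcp_pos": TCP position; "orientation": TCP orientation; "ft_force": force on the tool from outside, world axes, zero at the start; "wrist_torque": the same for the moment, N m; "opening": finger opening in m.
Only numpy, scipy, OpenCV 4.12 (cv2) and the standard library are available. Lean on these libraries where they do the work, as an engineer would, in place of code of your own. Each camera call takes 0.05 s, during which the arm holds its last target. There are 200 camera calls.

## Task

The bag sealer has tripped: on its control box, push the sliding shutter with a fingertip all the way off the round well, reach into the well and press the sunken reset key fully down, keeping it down for about a second. Then let the key come up and push the shutter all the way back over the round well, and draw clear. Do not press the key in the square well, and leave the loose things on the table where they stand.

Things in the scene. Friction and masses are not known exactly. Their poses are not given: they have to be found in the camera images.
- control_box: The bag sealer's grey control box, fixed to the table: 130 (x) x 200 (y) x 60 mm (z), origin at the centre of its underside on the table. In its flat top are two wells 27 mm deep, centres on the box's y axis: a round well, 52 mm across, 40 mm to its +y side; a square well, 48 mm wide, 40 mm to its -y side. The box's z is up; it can stand turned on the table. Two rails parallel to y, 8 mm tall, stand on the top at x = -35 and +35 mm (inner faces 29.5 mm from the middle).
- shutter (a joint): Steel shutter sliding between the rails, 62 x 62 mm; value in m: 0 = at its stop, covering the round well; grows as it slides along the box's -y; 0.080 = at its other stop, covering the square well, the round one open. It starts a little away from 0. About 2 N moves it and it stays where it is left.
- shutter_dish (a point): Centre of the shutter's plate, on its upper face (65 mm above the table); axes as the box's. The shutter is a shallow dish: a 4 mm thick upright lip, 10 mm tall, at each of its two ends across the sliding direction (inner faces 27 mm from this point along the box's +y and -y). A fingertip standing in the dish can push either lip.
- reset_key (a joint): Sunken reset key in the round well; value in m: 0 = up, 0.006 = fully down. It is sprung: begins to move at about 1.5 N, fully down at about 5 N, comes up by itself.
- reset_key_top (a point): Centre of the reset key's upper face; the key is a black disc 28 mm across whose face, when up, lies 16 mm below the box's top (44 mm above the table). It sits in the middle of the round well; axes as the box's.
- square_key (a joint): The other sunken key, of the same make, in the square well; value in m: 0 = up, 0.006 = fully down. Not to be pressed.
- square_key_top (a point): Centre of the upper face of the key in the square well, 44 mm above the table when up.
- bean_jar: Closed amber glass jar, 62 mm across, 85 mm tall, loose, near the control box. Origin: centre of its underside.
- tape_roll: Cardboard-brown roll (ring) lying flat, 80 mm across, 25 mm tall, loose, near the control box. Origin: centre of its underside.
- stamp: Wooden hand stamp standing upright, 56 mm across, 70 mm tall, loose, near the control box. Origin: centre of its underside.
- weight: Brass check weight, 54 mm across, 57 mm tall, loose, near the control box. Origin: centre of its underside.
- cup: White mug, 80 mm across, 85 mm tall, loose, ahead and to the right of the robot. Origin: centre of its underside.
- tin: Dark closed tin, 90 mm across, 130 mm tall, loose, on the robot's right. Origin: centre of its underside.
- scoop: Long steel spoon lying on the table, 200 mm long, loose, on the robot's left. Origin on its underside near its middle.

How it is judged:
By the outcome, as a careful person would: the job done as asked, in the order asked, and still so for the second after the job is handed in, with the robot touching nothing.
It also fails if it takes over 51 s, if anything falls off the work surface, if the arm or the gripper's body presses on something with over 40 N, if the wrist force passes 120 N, or if a joint passes its speed limit or range.

## Working session

There is one attempt and no reset: what is moved stays moved. The work goes in short steps, Python scripts to look and compute and a tool call to move; the robot and the scene stay as the last step left them, time stands still between calls to the robot, and variables do not carry over. Pictures are saved under pics/ and viewed, about 8 in all and at most 12, crops included, and the job is handed in when it is done.

Besides the shell and the picture viewer there is one more tool, called in YAML: its name, and indented under it one key for each argument. send_rows: Moves the arm, as the interface text tells. Its arguments: {"type":"object","properties":{"plan":{"type":"array","items":{"type":"object","properties":{"xyz":{"type":"array","items":{"type":"number"}},"roll":{"type":"number"},"hand":{"type":"number"}}}},"squeeze":{"type":"number"}},"required":["plan"]}

```bash
mkdir -p pics; ls; python3 - <<'E'
from plant import arm
import cv2,numpy as np
s=arm.sense();print({k:np.round(v,3).tolist() for k,v in s.items()},arm.tip_extent)
for n in("top","scene"):
    p,d=arm.camera(n);cv2.imwrite(f"pics/{n}0.png",p[:,:,::-1]);np.save(f"{n}0.npy",d)
    c=arm.get_calibration(n);print(n,c)
E
```

```text
pics
{'time_s': 0.0, 'joint_positions': [-1.24, 0.537, -0.004, 1.539, 0.003, 1.067, -0.071], 'qvel': [-0.002, 0.0, 0.0, 0.001, -0.002, -0.002, -0.001], 'joint_torque': [0.001, -57.099, 0.991, -25.16, -0.056, 0.018, 0.0], 'tcp_pos': [0.251, 0.599, 0.26], 'orientation': [-0.619, -3.08, 0.003], 'ft_force': [0.52, 0.634, -0.349], 'wrist_torque': [0.009, -0.031, 0.033], 'opening': 0.088} 0.022
top {'fx': 435.876753151877, 'fy': 435.876753151877, 'cx': 258.6281814253931, 'cy': 184.6654246560223, 'dist_coeffs': array([-0.08595492,  0.        ,  0.        ,  0.        ,  0.        ]), 'R': array([[-0.00447879, -0.99994417, -0.00957095],
       [-0.99806211,  0.00506398, -0.06201923],
       [ 0.06206424,  0.00927463, -0.99802906]]), 't': array([0.00497115, 0.46464558, 1.21673294])}
scene {'fx': 432.5515998857177, 'fy': 432.5515998857177, 'cx': 258.4433848689286, 'cy': 191.12383663039938, 'dist_coeffs': array([-0.16758372,  0.        ,  0.        ,  0.        ,  0.        ]), 'R': array([[ 0.41717771,  0.90881159, -0.00492429],
       [ 0.60828248, -0.2832414 , -0.74146256],
       [-0.67524454,  0.30632629, -0.67097617]]), 't': array([-0.18162426, -0.23933633,  1.5973964 ])}
```

View pics/top0.png

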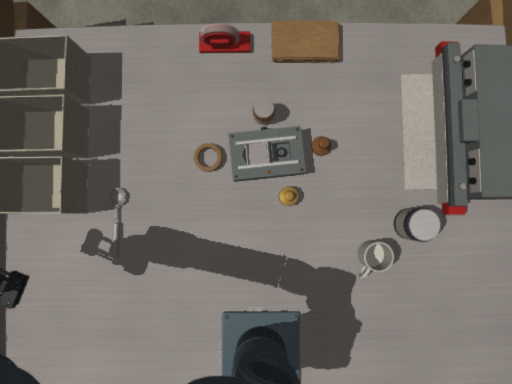

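View pics/scene0.png

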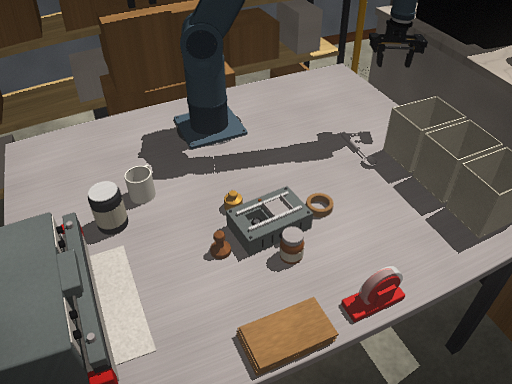

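The top view shows the box near (267,153) with the shutter near (258,152). An open well is visible at about (283,152). I'll enlarge that area.

```bash
python3 - <<'E'
import cv2
p=cv2.imread("pics/top0.png")[112:197,217:317]
cv2.imwrite("pics/crop1.png",cv2.resize(p,None,fx=7,fy=7,interpolation=cv2.INTER_CUBIC))
E
```

```text
(no output)
```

View pics/crop1.png

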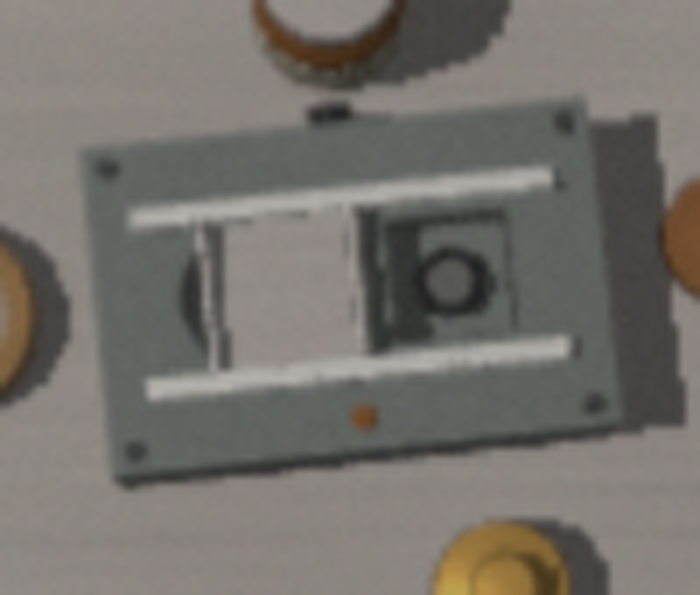

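The round well is partly visible at the left, so it lies towards world +y. The shutter is about 1 cm off its stop, and the square well with its key is on the right. The box-top corners in the crop are (82,148), (585,97), (620,428) and (115,475).

```bash
cat > h.py <<'E'
import cv2,numpy as np
from plant import arm
def cast(px,z,c):
    K=np.array([[c['fx'],0,c['cx']],[0,c['fy'],c['cy']],[0,0,1]])
    u=cv2.undistortPoints(np.array(px,float).reshape(-1,1,2),K,c['dist_coeffs'])[:,0]
    R,t=np.array(c['R']),np.array(c['t']);o=-R.T@t
    d=np.c_[u,np.ones(len(u))]@R
    return o+d*((z-o[2])/d[:,2])[:,None]
def boxfit(W,L):  # least-squares rigid fit local L -> world W (2D)
    a=L-L.mean(0);b=W-W.mean(0)
    th=np.arctan2((a[:,0]*b[:,1]-a[:,1]*b[:,0]).sum(),(a*b).sum())
    R=np.array([[np.cos(th),-np.sin(th)],[np.sin(th),np.cos(th)]])
    t=W.mean(0)-R@L.mean(0)
    return th,t,W-(L@R.T+t)
def tool_delta(goal):  # world target of TCP -> tool cm
    s=arm.sense();R=cv2.Rodrigues(np.array(s['orientation']))[0]
    return np.round(R.T@(np.array(goal)-s['tcp_pos'])*100,2)
E
python3 - <<'E'
from h import *
c=arm.get_calibration("top")
f=lambda q:(np.array(q)+.5)/7-.5+[217,112]
W=cast(f([(82,148),(585,97),(620,428),(115,475)]),.06,c)[:,:2]
L=np.array([(65,100),(65,-100),(-65,-100),(-65,100)])/1000
th,t,r=boxfit(W,L);print(np.degrees(th),t,(r*1000).round(1))
R=np.array([[np.cos(th),-np.sin(th)],[np.sin(th),np.cos(th)]])
loc=lambda q,z:((cast(f(q),z,c)[:,:2]-t)@R*1000).round(1)
print("lip tops",loc([(208,225),(218,365),(352,210),(362,350)],.075),"sq key",loc([(452,283)],.044))
s=arm.sense();Rt=cv2.Rodrigues(s['orientation'])[0];print(Rt.round(3))
print("above box delta",tool_delta([*t,.25]))
E
```

```text
5.350607814120812 [ 0.54995075 -0.01997287] [[-0.1 -0.6]
 [ 0.3  1. ]
 [-0.7  1. ]
 [ 0.6 -1.4]]
lip tops [[ 27.1  52.7]
 [-27.4  54.1]
 [ 27.4  -3.2]
 [-27.1  -1.6]] sq key [[ -0.6 -40.5]]
[[-0.922  0.386 -0.   ]
 [ 0.386  0.922 -0.001]
 [-0.    -0.002 -1.   ]]
above box delta [-51.49 -45.54   1.07]
```

send_rows:
  plan:
    - {"xyz": [-3.5,-3.1,0],"roll": 0,"hand": 0}
    - {"xyz": [-3.5,-3.1,0],"roll": 0,"hand": 0}
    - {"xyz": [-3.5,-3.1,0],"roll": 0,"hand": 0}
    - {"xyz": [-3.5,-3.1,0],"roll": 0,"hand": 0}
    - {"xyz": [-3.5,-3.1,0],"roll": 0,"hand": 0}
    - {"xyz": [-3.5,-3.1,0],"roll": 0,"hand": 0}
    - {"xyz": [-3.5,-3.1,0],"roll": 0,"hand": 0}
    - {"xyz": [-3.5,-3.1,0],"roll": 0,"hand": 0}
    - {"xyz": [-3.5,-3.1,0],"roll": 0,"hand": 0}
    - {"xyz": [-3.5,-3.1,0],"roll": 0,"hand": 0}
  squeeze: 10

```text
time_s: 1.1
tcp_pos: [0.4561, 0.1683, 0.2559]
orientation: [-0.597, -3.079, 0.004]
ft_force: [0.2, 0.3, 0.6]
opening: 0.0104
```

send_rows:
  plan:
    - {"xyz": [0,0,0],"roll": 0.14,"hand": 0}
    - {"xyz": [0,0,0],"roll": 0.14,"hand": 0}
    - {"xyz": [0,0,0],"roll": 0.14,"hand": 0}
    - {"xyz": [0,0,0],"roll": 0.14,"hand": 0}
    - {"xyz": [0,0,0],"roll": 0.14,"hand": 0}
    - {"xyz": [0,0,0],"roll": 0.14,"hand": 0}
    - {"xyz": [0,0,0],"roll": 0.14,"hand": 0}
    - {"xyz": [0,0,0],"roll": 0.1,"hand": 0}
    - {"xyz": [0,0,0],"roll": 0,"hand": 0}

```text
time_s: 2.0
tcp_pos: [0.4575, 0.1568, 0.254]
orientation: [-2.165, -2.274, 0.017]
ft_force: [-0.3, -0.0, 0.4]
opening: 0.0005
```

```bash
cat > st.py <<'E'
from h import *
import sys
th=np.radians(5.35);t=np.array([0.550,-0.020])
s=arm.sense();Rt=cv2.Rodrigues(np.array(s['orientation']))[0]
print("t",s['time_s'],"tcp",np.round(s['tcp_pos'],4),"tipz",round(s['tcp_pos'][2]-.022,4),"F",np.round(s['ft_force'],1),"open",s['opening'])
yaw=np.arctan2(Rt[1,1],Rt[0,1]);print("roll needed",round(float(yaw-th),3),"tilt z",Rt[:,2].round(4))
R=np.array([[np.cos(th),-np.sin(th)],[np.sin(th),np.cos(th)]])
p=R.T@(np.array(s['tcp_pos'])[:2]-t)*1000;print("box xy mm",p.round(1),"tool axes in box",(R.T@Rt[:2,:2]).round(3).tolist())
if len(sys.argv)>3:
    x,y,z=map(float,sys.argv[1:4]); g=t+R@(np.array([x,y])/1000)
    print("tool cm",tool_delta([*g,z/1000+.022]))
E
python3 st.py -0 26 200
```

```text
t 2.0 tcp [0.4575 0.1568 0.254 ] tipz 0.232 F [-0.3 -0.   0.4] open 0.0004734334497608981
roll needed -0.044 tilt z [-0.0092 -0.0065 -0.9999]
box xy mm [-75.6 184.7] tool axes in box [[0.044, 0.999], [0.999, -0.044]]
tool cm [-15.5    8.28   3.22]
```

send_rows:
  plan:
    - {"xyz": [-3.1,1.7,0.6],"roll": -0.04,"hand": 0}
    - {"xyz": [-3.2,1.7,0.6],"roll": 0,"hand": 0}
    - {"xyz": [-3.2,1.7,0.6],"roll": 0,"hand": 0}
    - {"xyz": [-3.2,1.7,0.6],"roll": 0,"hand": 0}
    - {"xyz": [-3.1,1.6,0.6],"roll": 0,"hand": 0}
    - {"xyz": [0,0,0],"roll": 0,"hand": 0}

```text
time_s: 2.6
tcp_pos: [0.5578, 0.0038, 0.2218]
orientation: [-2.085, -2.345, 0.018]
ft_force: [0.1, -0.1, 0.9]
opening: 0.0009
```

```bash
python3 st.py 0 26 100; python3 - <<'E'
from h import *
c=arm.get_calibration("wrist");p,d=arm.camera("wrist");cv2.imwrite("pics/w1.png",p[:,:,::-1]);np.savez("w1.npz",**{k:np.array(v) for k,v in c.items()},depth=d)
E
```

```text
t 2.6 tcp [0.5578 0.0038 0.2218] tipz 0.1998 F [ 0.1 -0.1  0.9] open 0.0009055997549666547
roll needed 0.023 tilt z [-0.0103 -0.0059 -0.9999]
box xy mm [10. 23.] tool axes in box [[-0.023, 1.0], [1.0, 0.023]]
tool cm [ 0.37 -0.88  9.99]
```

View pics/w1.png

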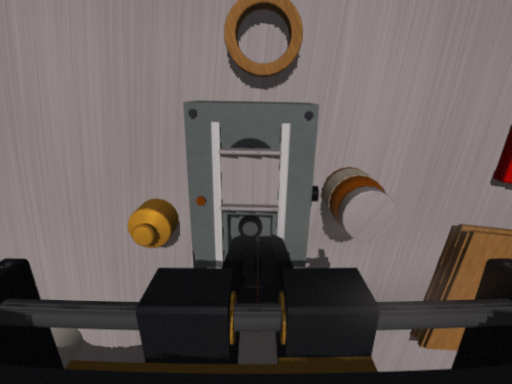

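The wrist view shows the far box edge from (187,103) to (315,103), the lips at rows 152 and 207, and the square key at (250,228). I'll cross-check the box pose against these.

```bash
python3 - <<'E'
from h import *
c=dict(np.load("w1.npz"));t=np.array([.55,-.02]);th=np.radians(5.35)
R=np.array([[np.cos(th),-np.sin(th)],[np.sin(th),np.cos(th)]])
f=lambda q,z:((cast(q,z,c)[:,:2]-t)@R*1000).round(1).tolist()
print("corners +y",f([(187,103),(315,103)],.06));print("lips",f([(250,152),(250,207)],.075));print("sqkey",f([(250,228)],.044))
print("rails outer/inner",f([(212,124),(220,124),(281,125),(290,125)],.068))
E
```

```text
corners +y [[-60.7, 98.1], [61.4, 101.1]]
lips [[0.9, 55.1], [1.8, -1.1]]
sqkey [[1.3, -39.8]]
rails outer/inner [[-35.8, 79.6], [-28.2, 79.8], [29.5, 80.3], [38.0, 80.6]]
```

Both views agree within about 1 mm, with the dish centre at box y ≈ 26 mm. I'll centre over it and go down.

send_rows:
  plan:
    - {"xyz": [0.3,-0.9,2],"roll": 0.02,"hand": 0}
    - {"xyz": [0,0,2],"roll": 0,"hand": 0}
    - {"xyz": [0,0,2],"roll": 0,"hand": 0}
    - {"xyz": [0,0,2],"roll": 0,"hand": 0}
    - {"xyz": [0,0,0],"roll": 0,"hand": 0}

```text
time_s: 3.15
tcp_pos: [0.5446, 0.0143, 0.14]
orientation: [-2.086, -2.337, 0.012]
ft_force: [-0.5, 0.2, -0.2]
opening: 0.0004
```

```bash
python3 st.py 0 25 68
```

```text
t 3.15 tcp [0.5446 0.0143 0.14  ] tipz 0.118 F [-0.5  0.2 -0.2] open 0.0003697086512748468
roll needed 0.02 tilt z [-1.210e-02  3.000e-04 -9.999e-01]
box xy mm [-2.2 34.6] tool axes in box [[-0.02, 1.0], [1.0, 0.02]]
tool cm [-0.97  0.26  4.99]
```

send_rows:
  plan:
    - {"xyz": [-0.5,0.1,1],"roll": 0.02,"hand": 0}
    - {"xyz": [-0.4,0.1,1],"roll": 0,"hand": 0}
    - {"xyz": [0,0,0],"roll": 0,"hand": 0}
    - {"xyz": [0,0,0],"roll": 0,"hand": 0}

```text
time_s: 3.55
tcp_pos: [0.5482, 0.0067, 0.1205]
orientation: [-2.106, -2.32, 0.008]
ft_force: [-0.5, 0.8, 1.2]
opening: 0.0007
```

```bash
python3 st.py 0 25 68
```

```text
t 3.55 tcp [0.5482 0.0067 0.1205] tipz 0.0985 F [-0.5  0.8  1.2] open 0.0006689879553193885
roll needed 0.003 tilt z [-0.0099  0.0016 -0.9999]
box xy mm [ 0.7 26.8] tool axes in box [[-0.003, 1.0], [1.0, 0.003]]
tool cm [-0.18 -0.05  3.05]
```

send_rows:
  plan:
    - {"xyz": [-0.1,0,1.2],"roll": 0,"hand": 0}
    - {"xyz": [0,0,1.2],"roll": 0,"hand": 0}
    - {"xyz": [0,0,0.4],"roll": 0,"hand": 0}
    - {"xyz": [0,0,0],"roll": 0,"hand": 0}
    - {"xyz": [0,0,0],"roll": 0,"hand": 0}

```text
time_s: 4.05
tcp_pos: [0.5485, 0.0057, 0.0905]
orientation: [-2.106, -2.32, 0.007]
ft_force: [0.4, 1.1, 0.5]
opening: 0.0003
```

```bash
python3 st.py 0 -45 68
```

```text
t 4.05 tcp [0.5485 0.0057 0.0905] tipz 0.0685 F [0.4 1.1 0.5] open 0.0003249721228528592
roll needed 0.003 tilt z [-0.009   0.0019 -1.    ]
box xy mm [ 0.9 25.8] tool axes in box [[-0.003, 1.0], [1.0, 0.003]]
tool cm [-7.08 -0.11  0.03]
```

send_rows:
  plan:
    - {"xyz": [-1,0,0],"roll": 0,"hand": 0}
    - {"xyz": [-1,0,0],"roll": 0,"hand": 0}
    - {"xyz": [-1,0,0],"roll": 0,"hand": 0}
    - {"xyz": [-1,0,0],"roll": 0,"hand": 0}
    - {"xyz": [-1,0,0],"roll": 0,"hand": 0}
    - {"xyz": [-1,0,0],"roll": 0,"hand": 0}
    - {"xyz": [-1,0,0],"roll": 0,"hand": 0}

```text
time_s: 4.75
tcp_pos: [0.5559, -0.0677, 0.0908]
orientation: [-2.104, -2.321, 0.004]
ft_force: [-0.0, 1.2, -0.1]
opening: 0.0006
```

```bash
python3 st.py 0 -58 68
```

```text
t 4.75 tcp [ 0.5559 -0.0677  0.0908] tipz 0.0688 F [-0.   1.2 -0.1] open 0.0005986537055280749
roll needed 0.005 tilt z [-0.0086  0.0042 -1.    ]
box xy mm [  1.4 -48.1] tool axes in box [[-0.005, 1.0], [1.0, 0.005]]
tool cm [-0.99 -0.15  0.07]
```

send_rows:
  plan:
    - {"xyz": [-0.5,-0.1,0],"roll": 0,"hand": 0}
    - {"xyz": [-0.4,0,0],"roll": 0,"hand": 0}
    - {"xyz": [-0.3,0,0],"roll": 0,"hand": 0}

```text
time_s: 5.05
tcp_pos: [0.5562, -0.0771, 0.0909]
orientation: [-2.099, -2.317, -0.002]
ft_force: [-1.3, 11.9, 4.8]
opening: 0.0003
```

```bash
python3 st.py 0 -58 68; python3 - <<'E'
from h import *
p,d=arm.camera("wrist");cv2.imwrite("pics/w2.png",p[:,:,::-1])
E
```

```text
t 5.05 tcp [ 0.5562 -0.0771  0.0909] tipz 0.0689 F [-1.3 11.9  4.8] open 0.0002586048046553844
roll needed 0.005 tilt z [-0.0101  0.0109 -0.9999]
box xy mm [  0.8 -57.5] tool axes in box [[-0.005, 1.0], [1.0, 0.005]]
tool cm [-0.05 -0.08  0.09]
```

View pics/w2.png

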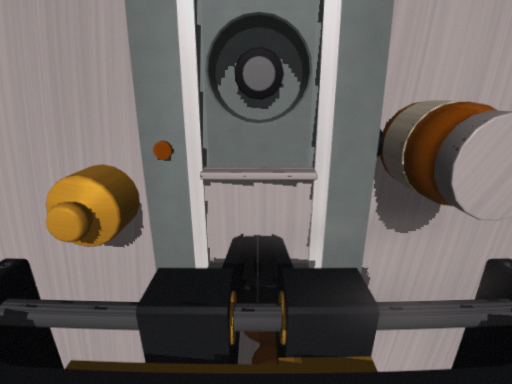

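The round well is fully open. The shutter lip is at row 175 and the key at (258,73). A push of 12 N at TCP y = -57.5 means the shutter is at its stop. Next I back off and lift.

```bash
python3 - <<'E'
from h import *
c=arm.get_calibration("wrist");t=np.array([.55,-.02]);th=np.radians(5.35)
R=np.array([[np.cos(th),-np.sin(th)],[np.sin(th),np.cos(th)]])
f=lambda q,z:((cast(q,z,c)[:,:2]-t)@R*1000).round(1).tolist()
print("key",f([(258,73)],.044),"well rim",f([(259,13),(259,122),(207,68),(311,68)],.06),"lip",f([(258,175)],.075))
E
```

```text
key [[0.4, 39.4]] well rim [[0.8, 65.5], [1.2, 13.8], [-25.3, 40.5], [27.2, 40.8]] lip [[1.0, -11.2]]
```

send_rows:
  plan:
    - {"xyz": [0.6,0,0],"roll": 0,"hand": 0}
    - {"xyz": [0.3,0,-1],"roll": 0,"hand": 0}
    - {"xyz": [0,0,-1.5],"roll": 0,"hand": 0}
    - {"xyz": [0,0,-1],"roll": 0,"hand": 0}
    - {"xyz": [0,0,0],"roll": 0,"hand": 0}

```text
time_s: 5.6
tcp_pos: [0.556, -0.0699, 0.13]
orientation: [-2.101, -2.319, -0.001]
ft_force: [-0.8, 0.0, -0.6]
opening: 0.0009
```

```bash
python3 st.py 0 40 85
```

```text
t 5.6 tcp [ 0.556  -0.0699  0.13  ] tipz 0.108 F [-0.8  0.  -0.6] open 0.0008998470677525139
roll needed 0.005 tilt z [-0.0087  0.009  -0.9999]
box xy mm [  1.3 -50.2] tool axes in box [[-0.005, 1.0], [1.0, 0.005]]
tool cm [ 9.   -0.06  2.39]
```

send_rows:
  plan:
    - {"xyz": [2.2,0,0],"roll": 0,"hand": 0}
    - {"xyz": [2.2,0,0],"roll": 0,"hand": 0}
    - {"xyz": [2.2,0,0],"roll": 0,"hand": 0}
    - {"xyz": [1.8,0,0],"roll": 0,"hand": 0}
    - {"xyz": [0,0,0.5],"roll": 0,"hand": 0}
    - {"xyz": [0,0,0.5],"roll": 0,"hand": 0}
    - {"xyz": [0,0,0],"roll": 0,"hand": 0}
    - {"xyz": [0,0,0],"roll": 0,"hand": 0}

```text
time_s: 6.4
tcp_pos: [0.549, 0.0097, 0.1223]
orientation: [-2.114, -2.316, -0.002]
ft_force: [0.4, -0.1, 0.8]
opening: 0.0006
```

```bash
python3 st.py 0.7 40 50
```

```text
t 6.4 tcp [0.549  0.0097 0.1223] tipz 0.1003 F [ 0.4 -0.1  0.8] open 0.0006162897780305608
roll needed -0.002 tilt z [-0.0035  0.0046 -1.    ]
box xy mm [ 1.7 29.7] tool axes in box [[0.002, 1.0], [1.0, -0.002]]
tool cm [ 1.01 -0.09  5.03]
```

send_rows:
  plan:
    - {"xyz": [0.6,-0.1,0],"roll": 0,"hand": 0}
    - {"xyz": [0.4,0,0.8],"roll": 0,"hand": 0}
    - {"xyz": [0,0,0.8],"roll": 0,"hand": 0}
    - {"xyz": [0,0,0.5],"roll": 0,"hand": 0}
    - {"xyz": [0,0,0],"roll": 0,"hand": 0}
    - {"xyz": [0,0,0],"roll": 0,"hand": 0}

```text
time_s: 7.0
tcp_pos: [0.5466, 0.0183, 0.0989]
orientation: [-2.118, -2.313, 0.0]
ft_force: [-0.2, -0.8, -0.1]
opening: 0.0008
```

```bash
python3 st.py 0.7 40 46
```

```text
t 7.0 tcp [0.5466 0.0183 0.0989] tipz 0.0769 F [-0.2 -0.8 -0.1] open 0.0008406867820172892
roll needed -0.005 tilt z [-0.0044  0.0036 -1.    ]
box xy mm [ 0.2 38.4] tool axes in box [[0.005, 1.0], [1.0, -0.005]]
tool cm [0.15 0.06 3.09]
```

send_rows:
  plan:
    - {"xyz": [0.1,0,1],"roll": 0,"hand": 0}
    - {"xyz": [0,0,1],"roll": 0,"hand": 0}
    - {"xyz": [0,0,0.7],"roll": 0,"hand": 0}
    - {"xyz": [0,0,0],"roll": 0,"hand": 0}
    - {"xyz": [0,0,0],"roll": 0,"hand": 0}

```text
time_s: 7.5
tcp_pos: [0.5463, 0.0193, 0.0692]
orientation: [-2.118, -2.313, 0.001]
ft_force: [-0.4, 0.0, 0.6]
opening: 0.0003
```

```bash
python3 st.py 0.7 40 38
```

```text
t 7.5 tcp [0.5463 0.0193 0.0692] tipz 0.0472 F [-0.4  0.   0.6] open 0.00032708027179169244
roll needed -0.005 tilt z [-0.0047  0.0035 -1.    ]
box xy mm [-0.  39.5] tool axes in box [[0.005, 1.0], [1.0, -0.005]]
tool cm [0.05 0.07 0.92]
```

send_rows:
  plan:
    - {"xyz": [0,0,0.3],"roll": 0,"hand": 0}
    - {"xyz": [0,0,0.2],"roll": 0,"hand": 0}
    - {"xyz": [0,0,0.2],"roll": 0,"hand": 0}
    - {"xyz": [0,0,0.2],"roll": 0,"hand": 0}

```text
time_s: 7.9
tcp_pos: [0.5466, 0.0193, 0.0607]
orientation: [-2.118, -2.313, -0.0]
ft_force: [-1.5, 0.9, 4.2]
opening: 0.0005
```

```bash
python3 st.py 0.7 40 37
```

```text
t 7.9 tcp [0.5466 0.0193 0.0607] tipz 0.0387 F [-1.5  0.9  4.2] open 0.0005074669540296934
roll needed -0.006 tilt z [-0.0039  0.0039 -1.    ]
box xy mm [ 0.3 39.4] tool axes in box [[0.006, 1.0], [1.0, -0.006]]
tool cm [0.06 0.04 0.17]
```

send_rows:
  plan:
    - {"xyz": [0,0,0.2],"roll": 0,"hand": 0}
    - {"xyz": [0,0,0.2],"roll": 0,"hand": 0}
    - {"xyz": [0,0,0.2],"roll": 0,"hand": 0}

```text
time_s: 8.2
tcp_pos: [0.5467, 0.0191, 0.0601]
orientation: [-2.117, -2.31, -0.003]
ft_force: [-9.2, 0.6, 28.5]
opening: 0.0005
```

```bash
python3 st.py 0.7 40 37
```

```text
t 8.2 tcp [0.5467 0.0191 0.0601] tipz 0.0381 F [-9.2  0.6 28.5] open 0.0004981298568049293
roll needed -0.007 tilt z [-0.0051  0.007  -1.    ]
box xy mm [ 0.4 39.3] tool axes in box [[0.007, 1.0], [1.0, -0.007]]
tool cm [0.07 0.03 0.11]
```

send_rows:
  plan:
    - {"xyz": [0,0,0.1],"roll": 0,"hand": 0}
    - {"xyz": [0,0,0.1],"roll": 0,"hand": 0}
    - {"xyz": [0,0,0.1],"roll": 0,"hand": 0}
    - {"xyz": [0,0,0.1],"roll": 0,"hand": 0}
    - {"xyz": [0,0,0.1],"roll": 0,"hand": 0}
    - {"xyz": [0,0,0.1],"roll": 0,"hand": 0}
    - {"xyz": [0,0,0.1],"roll": 0,"hand": 0}
    - {"xyz": [0,0,0.1],"roll": 0,"hand": 0}
    - {"xyz": [0,0,0.1],"roll": 0,"hand": 0}
    - {"xyz": [0,0,0.1],"roll": 0,"hand": 0}

```text
time_s: 9.2
tcp_pos: [0.5467, 0.019, 0.0604]
orientation: [-2.116, -2.305, -0.009]
ft_force: [-4.6, -0.1, 14.8]
opening: 0.0002
```

```bash
python3 st.py 0.7 40 37
```

```text
t 9.2 tcp [0.5467 0.019  0.0604] tipz 0.0384 F [-4.6 -0.1 14.8] open 0.00022774648119847524
roll needed -0.008 tilt z [-0.0052  0.0129 -0.9999]
box xy mm [ 0.3 39.2] tool axes in box [[0.008, 1.0], [1.0, -0.008]]
tool cm [0.08 0.04 0.14]
```

Pressed firmly at 15–28 N, far above the 5 N needed, for about 1.2 s. Now I lift out.

send_rows:
  plan:
    - {"xyz": [0,0,-1],"roll": 0,"hand": 0}
    - {"xyz": [0,0,-1.5],"roll": 0,"hand": 0}
    - {"xyz": [0,0,-1.5],"roll": 0,"hand": 0}
    - {"xyz": [0,0,-1.5],"roll": 0,"hand": 0}
    - {"xyz": [0,0,-1],"roll": 0,"hand": 0}
    - {"xyz": [0,0,0],"roll": 0,"hand": 0}
    - {"xyz": [0,0,0],"roll": 0,"hand": 0}

```text
time_s: 9.9
tcp_pos: [0.5483, 0.0182, 0.1315]
orientation: [-2.118, -2.307, -0.014]
ft_force: [0.4, 0.7, -0.0]
opening: 0.0004
```

```bash
python3 st.py 0.7 -40 100
```

```text
t 9.9 tcp [0.5483 0.0182 0.1315] tipz 0.1095 F [ 0.4  0.7 -0. ] open 0.00040032929241116033
roll needed -0.008 tilt z [-0.0011  0.0133 -0.9999]
box xy mm [ 1.9 38.2] tool axes in box [[0.008, 1.0], [1.0, -0.008]]
tool cm [-7.83 -0.05  0.85]
```

send_rows:
  plan:
    - {"xyz": [-2,0,0],"roll": 0,"hand": 0}
    - {"xyz": [-2,0,0],"roll": 0,"hand": 0}
    - {"xyz": [-2,0,0],"roll": 0,"hand": 0}
    - {"xyz": [-1.2,0,0],"roll": 0,"hand": 0}
    - {"xyz": [0,0,0],"roll": 0,"hand": 0}
    - {"xyz": [0,0,0],"roll": 0,"hand": 0}

```text
time_s: 10.5
tcp_pos: [0.5529, -0.0537, 0.1275]
orientation: [-2.112, -2.306, -0.01]
ft_force: [0.8, 0.5, 0.1]
opening: 0.0005
```

```bash
python3 st.py 0.7 -40 68
```

```text
t 10.5 tcp [ 0.5529 -0.0537  0.1275] tipz 0.1055 F [0.8 0.5 0.1] open 0.000502807971292074
roll needed -0.005 tilt z [-0.0062  0.0144 -0.9999]
box xy mm [ -0.3 -33.8] tool axes in box [[0.005, 1.0], [1.0, -0.005]]
tool cm [-0.68  0.12  3.74]
```

send_rows:
  plan:
    - {"xyz": [-0.6,0.1,0.5],"roll": 0,"hand": 0}
    - {"xyz": [0,0,1.2],"roll": 0,"hand": 0}
    - {"xyz": [0,0,1.2],"roll": 0,"hand": 0}
    - {"xyz": [0,0,0.4],"roll": 0,"hand": 0}
    - {"xyz": [0,0,0],"roll": 0,"hand": 0}
    - {"xyz": [0,0,0],"roll": 0,"hand": 0}

```text
time_s: 11.1
tcp_pos: [0.5534, -0.0555, 0.0899]
orientation: [-2.104, -2.309, -0.009]
ft_force: [-0.4, -0.1, -0.8]
opening: 0.0003
```

```bash
python3 st.py 0.7 58 68
```

```text
t 11.1 tcp [ 0.5534 -0.0555  0.0899] tipz 0.0679 F [-0.4 -0.1 -0.8] open 0.0002707036247159067
roll needed -0.001 tilt z [-0.0091  0.0163 -0.9998]
box xy mm [  0.1 -35.6] tool axes in box [[0.001, 1.0], [1.0, -0.001]]
tool cm [9.36 0.05 0.14]
```

send_rows:
  plan:
    - {"xyz": [1,0,0],"roll": 0,"hand": 0}
    - {"xyz": [1,0,0],"roll": 0,"hand": 0}
    - {"xyz": [1,0,0],"roll": 0,"hand": 0}
    - {"xyz": [1,0,0],"roll": 0,"hand": 0}
    - {"xyz": [1,0,0],"roll": 0,"hand": 0}
    - {"xyz": [1,0,0],"roll": 0,"hand": 0}
    - {"xyz": [1,0,0],"roll": 0,"hand": 0}
    - {"xyz": [1,0,0],"roll": 0,"hand": 0}

```text
time_s: 11.9
tcp_pos: [0.5455, 0.0292, 0.092]
orientation: [-2.107, -2.31, -0.008]
ft_force: [-0.4, -1.8, -1.7]
opening: 0.0001
```

```bash
python3 st.py 0.7 58 68
```

```text
t 11.9 tcp [0.5455 0.0292 0.092 ] tipz 0.07 F [-0.4 -1.8 -1.7] open 0.00011898116600442358
roll needed -0.002 tilt z [-0.0078  0.0142 -0.9999]
box xy mm [ 0.1 49.4] tool axes in box [[0.002, 1.0], [1.0, -0.002]]
tool cm [0.85 0.06 0.21]
```

send_rows:
  plan:
    - {"xyz": [0.5,0,0.1],"roll": 0,"hand": 0}
    - {"xyz": [0.4,0,0.1],"roll": 0,"hand": 0}
    - {"xyz": [0.3,0,0],"roll": 0,"hand": 0}
    - {"xyz": [0.2,0,0],"roll": 0,"hand": 0}

```text
time_s: 12.3
tcp_pos: [0.545, 0.0359, 0.0915]
orientation: [-2.119, -2.311, 0.001]
ft_force: [-0.1, -4.4, -2.3]
opening: 0.0006
```

```bash
python3 st.py 0.7 58 68
```

```text
t 12.3 tcp [0.545  0.0359 0.0915] tipz 0.0695 F [-0.1 -4.4 -2.3] open 0.0005723686239855271
roll needed -0.006 tilt z [-0.005   0.0036 -1.    ]
box xy mm [ 0.2 56.1] tool axes in box [[0.006, 1.0], [1.0, -0.006]]
tool cm [0.19 0.05 0.15]
```

send_rows:
  plan:
    - {"xyz": [0.3,0,0],"roll": 0,"hand": 0}
    - {"xyz": [0.3,0,0],"roll": 0,"hand": 0}
    - {"xyz": [0.3,0,0],"roll": 0,"hand": 0}

```text
time_s: 12.6
tcp_pos: [0.5449, 0.0362, 0.0916]
orientation: [2.129, 2.307, -0.011]
ft_force: [1.2, -7.9, -1.9]
opening: 0.0006
```

```bash
python3 st.py 0.7 58 68
```

```text
t 12.6 tcp [0.5449 0.0362 0.0916] tipz 0.0696 F [ 1.2 -7.9 -1.9] open 0.0006289825723452527
roll needed -0.014 tilt z [-0.0028 -0.0066 -1.    ]
box xy mm [ 0.1 56.4] tool axes in box [[0.014, 1.0], [1.0, -0.014]]
tool cm [0.16 0.06 0.15]
```

send_rows:
  plan:
    - {"xyz": [-0.6,0,0],"roll": 0,"hand": 0}
    - {"xyz": [-0.4,0,-1],"roll": 0,"hand": 0}
    - {"xyz": [0,0,-2],"roll": 0,"hand": 0}
    - {"xyz": [0,0,-2],"roll": 0,"hand": 0}
    - {"xyz": [-2.5,0,-2],"roll": 0,"hand": 0}
    - {"xyz": [-3,0,-2],"roll": 0,"hand": 0}
    - {"xyz": [-2.5,0,-2],"roll": 0,"hand": 0}
    - {"xyz": [0,0,0],"roll": 0,"hand": 0}
    - {"xyz": [0,0,0],"roll": 0,"hand": 0}

```text
time_s: 13.5
tcp_pos: [0.5539, -0.0512, 0.2108]
orientation: [-2.127, -2.312, -0.001]
ft_force: [0.6, -0.1, -0.1]
opening: 0.0003
```

```bash
python3 st.py 0.7 30 68; python3 - <<'E'
from h import *
c=arm.get_calibration("wrist");p,d=arm.camera("wrist");np.savez("w3.npz",**{k:np.array(v) for k,v in c.items()})
cv2.imwrite("pics/w3.png",p[:,:,::-1])
E
```

```text
t 13.5 tcp [ 0.5539 -0.0512  0.2108] tipz 0.1888 F [ 0.6 -0.1 -0.1] open 0.0002638622779273837
roll needed -0.01 tilt z [ 6.e-04  7.e-04 -1.e+00]
box xy mm [  1.  -31.4] tool axes in box [[0.01, 1.0], [1.0, -0.01]]
tool cm [ 6.13 -0.1  12.08]
```

View pics/w3.png

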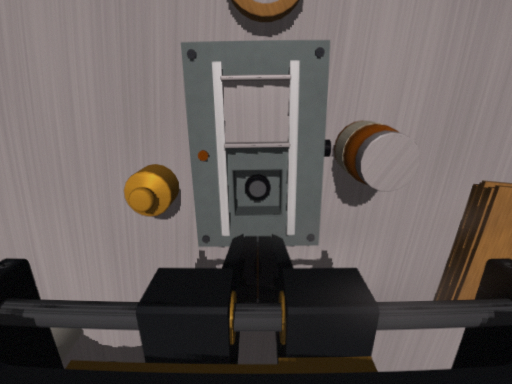

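The shutter covers the round well, with lips near rows 77 and 144. The square well is open with its key up. I'll measure the lip positions more precisely.

```bash
python3 - <<'E'
from h import *
g=cv2.imread("pics/w3.png",0)
col=g[:,235:280].mean(1);print("rows30-",[(r,int(col[r])) for r in list(range(34,50))+list(range(66,86))+list(range(136,154))])
c=dict(np.load("w3.npz"));t=np.array([.55,-.02]);th=np.radians(5.35)
R=np.array([[np.cos(th),-np.sin(th)],[np.sin(th),np.cos(th)]])
f=lambda q,z:((cast(q,z,c)[:,:2]-t)@R*1000).round(1).tolist()
print("lips r75..79",f([(257,r) for r in(74,75,76,77,78,79)],.075));print("r142..146",f([(257,r) for r in range(142,148)],.075))
print("box edge",f([(257,r) for r in (40,41,42,43,44)],.06),"key",f([(258,188)],.044),"rail ends",f([(217,63),(294,62),(225,236),(292,236)],.068))
E
```

```text
rows30- [(34, 89), (35, 102), (36, 120), (37, 130), (38, 133), (39, 131), (40, 117), (41, 99), (42, 96), (43, 96), (44, 96), (45, 96), (46, 95), (47, 95), (48, 95), (49, 95), (66, 93), (67, 92), (68, 92), (69, 92), (70, 92), (71, 92), (72, 92), (73, 92), (74, 105), (75, 147), (76, 166), (77, 146), (78, 120), (79, 76), (80, 52), (81, 57), (82, 58), (83, 58), (84, 60), (85, 78), (136, 135), (137, 135), (138, 135), (139, 135), (140, 134), (141, 124), (142, 97), (143, 111), (144, 140), (145, 133), (146, 118), (147, 75), (148, 40), (149, 35), (150, 35), (151, 37), (152, 47), (153, 69)]
lips r75..79 [[2.0, 70.3], [2.0, 69.5], [2.0, 68.7], [2.0, 67.9], [1.9, 67.1], [1.9, 66.3]]
r142..146 [[1.5, 12.9], [1.4, 12.0], [1.4, 11.1], [1.4, 10.2], [1.4, 9.3], [1.4, 8.3]]
box edge [[2.2, 99.0], [2.2, 98.3], [2.2, 97.5], [2.2, 96.7], [2.2, 95.9]] key [[2.0, -40.7]] rail ends [[-32.2, 80.0], [33.8, 80.2], [-32.6, -84.8], [36.8, -85.4]]
```

The lip edges match shutter = 0 to within about 0.5 mm, once I allow for the roughly 1 mm offset seen at the box edge and square key. The gripper is 12 cm above the box and touching nothing, so I'm handing in.

```bash
python3 -c "
from plant import arm
print(arm.sign_off(), arm.sense()['time_s'])"
```

```text
the job is handed in; nothing more can be done
the job is handed in; nothing more can be done
```

The reset was done in the order asked and handed in at about 13.5 s of the 51 s limit.

- **Opening the shutter:** I pushed it with the closed fingertips to its far stop. The force rose to 12 N there, and the wrist picture showed the round well fully open.
- **Pressing the key:** I pressed the reset key to the bottom, with the fingertips 38 mm above the table. It stayed down for about 1.2 s at roughly 15–28 N; about 5 N is enough to hold it down.
- **Closing the shutter:** I lifted out and pushed the shutter back until it stopped moving at 8 N. I then drew clear to about 12 cm above the box.

**Last checks:** the shutter's lip edges match fully closed to about 0.5 mm, after allowing for a 1 mm camera offset seen at the box edge and the square key. The force reading was near zero, and the fingers never entered the square well.

**Disagreement:** the fingertip travel between the two stops was about 2 mm shorter than an 18 mm fingertip would give. I put this down to the fingertip being about 20 mm wide, because both end positions matched the pictures.

**Not checked:** I did not see the reset key come back up, because the shutter now covers it. I also took no final overview of the loose things. The arm met no unexpected force along the way, and the last wrist picture shows the jar and weight still standing beside the box.

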